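# Back off the ratchet screw of a shoe-last press

## Task

The ratchet handle on the shoe-last press is still set to tighten. Flip its direction lever over to the loosening side, then swing the handle anticlockwise (seen from above), ratcheting back for another stroke if you need it, until you feel the clamp screw come up against its sprung stop. Press it gently into the stop without forcing it, let go and leave it resting there with the lever still set to loosen; never tighten the screw further, and leave the things around the press where they are.

Things in the scene. Friction and masses are not known exactly. Their poses are not given: they have to be found in the camera images.
- press: Fixed green bench press holding a wooden shoe last. Origin on the table under the vertical clamp screw; base plate 270 x 160 x 18 mm centred there; column 168 mm high on its +x side (x 75 to 125 mm), its arm reaches over the screw (126 to 165 mm high). Front is -x. A steel ratchet head (disc 80 mm across, 178 to 203 mm above the table) sits on the screw's hex head.
- screw_axis (a point): Point on the vertical axis of screw and ratchet handle, on the flat top of the ratchet head, 203 mm above the table.
- handle (a joint): Angle of the ratchet handle (rad): 0 when it points to the press's front (-x of the press), positive anticlockwise seen from above; mechanical limits -0.95 and 0.95. It turns easily (0.1 N m) when the ratchet slips; slipping back over the ratchet adds clicks of up to 0.6 N m.
- grip_mid (a point): Point on the axis of the upright black plastic grip at the outer end of the ratchet handle, 140 mm from the screw axis, 233 mm above the table: a freely spinning round sleeve 24 mm in diameter that reaches from 203 to 255 mm above the table. Take it from above. Below it the handle bar (17 mm round) is 190 mm above the table.
- flip (a joint): Direction lever (rad), pivoted on the head 47.7 mm from the screw axis towards the handle; range -0.4 to 0.4, over-centre spring, snaps to either side. Negative: the handle drives the screw clockwise (tightens), slips back anticlockwise. Positive: drives it anticlockwise (loosens), slips back clockwise. Rests at 0.4, or 0.19 with the pawl on a tooth. 20 teeth: up to 0.314 rad of a stroke is idle.
- flip_nub (a point): Top centre of the upright steel nub (14 mm diameter, 26 mm tall, top 235.5 mm above the table) at the free end of the direction lever, 45 mm from its pivot, near the screw axis. Seen along the handle from grip to head, it stands right of the centre line set to tighten, left (17 mm) set to loosen. A sideways push of 3 to 5 N flips it. The lever bar's top is 9.5 mm above the head.
- screw (a joint): Angle of the clamp screw (rad), positive anticlockwise = loosened; starts between 0 and 0.1. Turning it takes about 1 N m, 6 to 8 N at the grip; it stays where it is left. The pressure pad rises 3 mm per rad.
- stop (a joint): How far (rad) the screw has pushed in its sprung travel stop, hidden in the press arm: 0 until the screw reaches it, after 0.6 to 1.2 rad of loosening (setting varies, cannot be seen). Spring 18 N m per rad = 128 N per rad at the grip, on top of the screw's drag. Firmly against the stop: 0.02 to 0.08 (3 to 10 N more at the grip); over 0.08 it is overloaded.
- pliers: Red-handled pliers, 190 mm long, lying left of the press; bystander.
- awl: Yellow-handled awl lying on the table right of the press; bystander.
- tray: White plastic tray, 120 x 160 x 45 mm, fixed to the table left of the press; not part of the job.

How it is judged:
On the way, in this order (a step that is already met when the one before it is completed fails the run):
1. the direction lever is over on the loosening side (value of joint flip above 0.1 rad), for 0.2 s.
2. the screw is loosened and pressed against its stop (value of joint stop above 0.02 rad), for 0.2 s.
At the end, for the whole second after the job is handed in: The direction lever stands on the loosening side (over 0.1 rad), the screw rests against its stop (stop pushed in by more than 0.008 rad, after having been pressed in by 0.02 rad), screw and handle are at rest and released (value of joint flip above 0.1 rad and value of joint stop above 0.008 rad and velocity of joint screw between -0.05 and 0.05 rad/s and velocity of joint handle between -0.1 and 0.1 rad/s); the robot touches nothing.
It fails at once if the screw is tightened further (by more than 0.15 rad below its zero) (value of joint screw below -0.15 rad).
It fails at once if the screw is forced into its stop (pushed in by more than 0.08 rad) (value of joint stop above 0.08 rad).
It fails at once if the pliers or the awl beside the press are moved by more than 40 mm (distance of any of pliers, awl from where it was at the start of the episode above 0.04 m).
It also fails if it takes over 67 s, if anything falls off the work surface, if the arm or the gripper's body presses on something with over 40 N, if the wrist force passes 120 N, or if a joint passes its speed limit or range.

## Robot

A 6-joint arm with a two-finger parallel gripper is mounted at the origin on the work surface. World frame = base frame: x ahead of the robot, y to its left, z up, the work surface at z = 0. Lengths are in m, angles in rad, forces in N, time in s.
With the tool pointing down it reaches from about 0.35 to 0.95 m from the base axis. Payload 17.4 kg.
Tool frame: the origin (TCP) lies midway between the tips of the shut fingers; the grasp point (between the pads) lies 19 mm behind it; z points along the fingers, y is the line along which they close (so a half turn about z gives the same grasp; the last joint's range is limited). The gripper opens to 93 mm and grips with 3 to 60 N. Pads are 15 mm wide; open, the fingers measure 128 mm over their backs; the gripper's body (75 mm by 188 mm) begins 65 mm behind the grasp point.
Start: joints at [-1.231, 0.116, 1.442, -0, 1.584, -0.038], TCP at [0.249, -0.627, 0.219] pointing down, gripper open.
Joint ranges: [-2.83, 2.83], [-0.83, 2.19], [0.07, 2.5], [-1.14, 4.28], [0.01, 3], [-2.97, 2.97]. Speed limits (rad/s): [1.89, 1.89, 2.22, 3.14, 3.14, 3.14].

## Interface

Orientations are given as a 3x3 rotation matrix whose columns are the frame's x, y, z axes.
In Python, from rig import ctrl gives the robot as it stands.
- The arm moves only by the shell command python3 -m handwheel 'ROWS' [FORCE]. ROWS is JSON, one flat list of numbers, 5 for each row, row after row: the shift along the tool's x, y, z in units of 40 mm (1.0 is 40 mm), then the turn about the tool's z in units of 0.1 rad (1.0 is 0.1 rad), then the opening, from 0 (shut) to 1 (fully open). A call has 1 to 5 rows; each row shifts and turns the commanded pose from where the row before left it, along the tool's axes as they then stand; what a row does not reach is not made up. A row lasts 1/12 s, in which the tool goes at most 41.7 mm and 7.16 degrees, less where a joint would pass 70% of its speed; a pose out of reach is approached as far as the arm can. A call with a number of a shift or a turn outside -1 to 1 is refused whole. A call with a gripper value outside its range is refused whole. The fingers move at their own pace and stop on an object; FORCE is the grip in N (left out, the last holds). Time passes only in rows, so rows that do not move let the fingers close. It gives the time, the measured TCP pose, the force, the opening and the grip force at its end, in the units of the state.
- ctrl.state(): the state, without advancing time (a new reading comes with each control period).
- ctrl.read_camera(name): name is "scene" or "top"; returns a dict with "frame" (420x560x3 uint8, red, green, blue), "intrinsics" (3x3 intrinsics, pixels), "k1" (the pictures are not rectified: a ray, as slopes to the right and down, at radius r is drawn at 1 + k1 r^2 times it, then the intrinsics apply), "R" (3x3) and "t" (3): a world point X has camera coordinates R X + t. Camera axes: x right, y down, z forward; pixel columns grow to the right and rows downward; lengths in m; the calibration is good to about 2 mm. A picture is of the moment at which its call begins. There is no depth.
- ctrl.hand_in(): hands the job in; it is judged then, once.
The state is a dict: "time_s": time; "joints": joint angles; "qvel": joint speeds; "effort": joint torques, N m; "eef_pos": TCP position; "orientation": TCP orientation; "ft_force": force on the tool from outside, world axes, zero at the start; "wrist_torque": the same for the moment, N m; "width": finger opening in m; "grasp_force": force on a finger pad.
Only numpy, scipy, OpenCV 4.12 (cv2) and the standard library are available. Lean on these libraries where they do the work, as an engineer would, in place of code of your own. Each camera call takes 0.05 s, during which the arm holds its last target. There are 200 camera calls.

## Working session

There is one attempt and no reset: what is moved stays moved. The work goes in short steps, Python scripts to look and compute and a shell command to move; the robot and the scene stay as the last step left them, time stands still between calls to the robot, and variables do not carry over. Pictures are saved under pics/ and viewed, at most 10 in all, crops included, and the job is handed in when it is done.

```bash
mkdir -p pics; ls; python3 - <<'E'
from rig import ctrl
import cv2,numpy as np
for n in("scene","top"):
    c=ctrl.read_camera(n);cv2.imwrite(f"pics/{n}0.png",c["frame"][:,:,::-1])
    print(n,c["intrinsics"],c["k1"],c["R"],c["t"])
s=ctrl.state();print(s["time_s"],s["eef_pos"],s["orientation"],s["ft_force"],s["width"])
E
```

```text
pics
scene [[474.57869552   0.         280.22615911]
 [  0.         474.57869552 203.15023266]
 [  0.           0.           1.        ]] -0.06930196881147255 [[ 0.72514599  0.68857156  0.00570104]
 [ 0.60707544 -0.63536972 -0.47724703]
 [-0.32499647  0.34953473 -0.87875069]] [-0.4531534  -0.22118537  1.1616008 ]
top [[491.78947099   0.         283.55385128]
 [  0.         491.78947099 213.91858572]
 [  0.           0.           1.        ]] -0.1619814689294692 [[ 0.02515534 -0.99962714  0.01062051]
 [-0.98781968 -0.02648728 -0.153332  ]
 [ 0.15355613 -0.00663403 -0.98811766]] [0.02722016 0.5648001  1.04487853]
0.1 [ 0.24893777 -0.62724172  0.21799847] [[ 9.29473817e-01  3.68887965e-01 -3.05284513e-04]
 [ 3.68888086e-01 -9.29473336e-01  9.47021025e-04]
 [ 6.55908442e-05 -9.92847066e-04 -9.99999505e-01]] [ 0.27719195 -0.00046341  0.03419229] 0.09324818576812026
```

View pics/scene0.png

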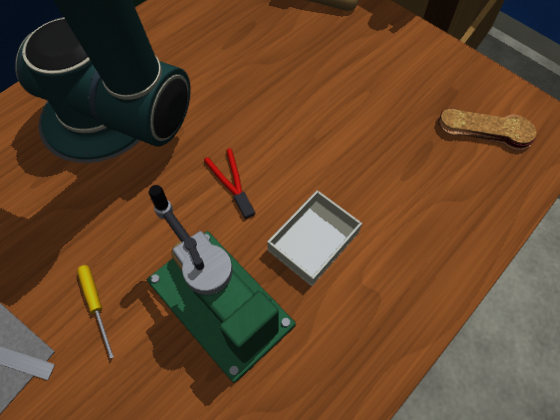

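View pics/top0.png

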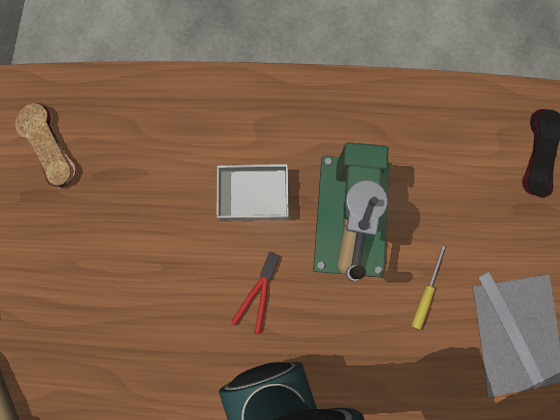

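```bash
cat > h.py <<'E'
import cv2,numpy as np
from rig import ctrl
def ray(c,uv):
    K=c["intrinsics"];k=np.array([c["k1"],0,0,0,0.])
    n=cv2.undistortPoints(np.array([[uv]],float),np.array(K),k)[0,0]
    R=np.array(c["R"]);d=R.T@np.r_[n,1];o=-R.T@np.array(c["t"]);return o,d
def plane(c,uv,z):
    o,d=ray(c,uv);return o+d*(z-o[2])/d[2]
def pix(c,X):
    R=np.array(c["R"]);return cv2.projectPoints(np.array([X],float),cv2.Rodrigues(R)[0],np.array(c["t"],float),np.array(c["intrinsics"]),np.array([c["k1"],0,0,0,0.]))[0][0,0]
def tri(c1,u1,c2,u2):
    A=[];b=[]
    for c,u in((c1,u1),(c2,u2)):
        o,d=ray(c,u);d/=np.linalg.norm(d);P=np.eye(3)-np.outer(d,d);A.append(P);b.append(P@o)
    return np.linalg.lstsq(np.vstack(A),np.hstack(b),rcond=None)[0]
E
python3 - <<'E'
import cv2,numpy as np
a=cv2.imread("pics/top0.png")[180:290,320:400];b=cv2.imread("pics/scene0.png")[175:305,140:250]
a=cv2.resize(a,None,fx=5,fy=5,interpolation=cv2.INTER_CUBIC);b=cv2.resize(b,None,fx=3.5,fy=3.5,interpolation=cv2.INTER_CUBIC)
o=np.zeros((550,790,3),np.uint8);o[:,:400]=a;o[:b.shape[0],402:402+b.shape[1]]=b
cv2.imwrite("pics/crop0.png",o)
E
```

```text
(no output)
```

View pics/crop0.png

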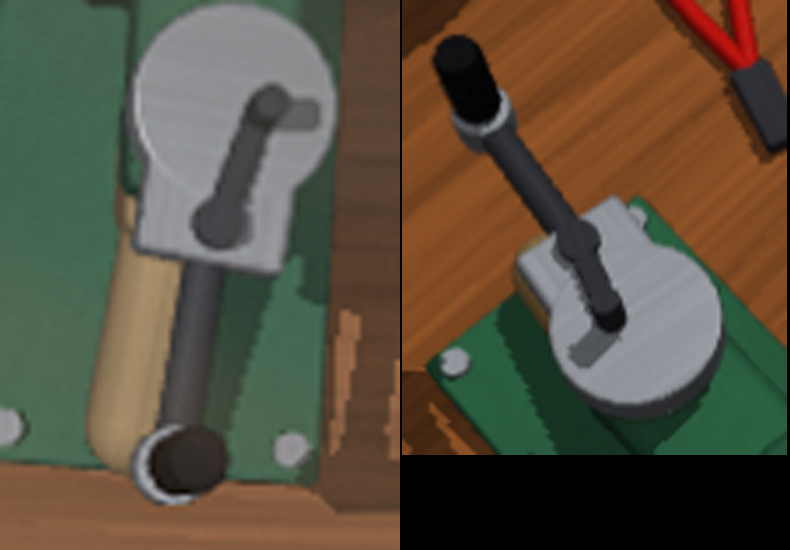

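```bash
python3 - <<'E'
from h import *
t=ctrl.read_camera("top");s=ctrl.read_camera("scene")
A=plane(t,(367.2,200.6),.203);N=plane(t,(373.4,200.4),.2355);P=plane(t,(364.2,224.4),.2125);G=plane(t,(358.2,272),.255)
print("A",A,"N",N,"P",P,"G",G,"Gtri",tri(t,(358.2,272),s,(157.1,190.)),"cam",ray(t,(0,0))[0])
print("A scene",plane(s,(140+(637-402)/3.5,175+318/3.5),.203),"G scene",plane(s,(157.1,190),.255))
d=G[:2]-A[:2];print(np.linalg.norm(d),np.arctan2(d[1],d[0]),np.linalg.norm(P-N))
e=np.array([-d[1],d[0]])/np.linalg.norm(d);print("nub lateral",(N-A)[:2]@e)
# plate screw heads bottom-left, bottom-right, top-left (top view)
S=[plane(t,u,.02) for u in((321,265.5),(378.3,270),(328,160.5))];print(S)
f=(S[0]-S[2]);print("front dir",np.arctan2(f[1],f[0]), np.arctan2(d[1],d[0])-np.arctan2(f[1],f[0]))
E
```

```text
A [ 0.56904528 -0.1157198   0.203     ] N [ 0.56363732 -0.12140709  0.2355    ] P [ 0.52183635 -0.10828041  0.2125    ] G [ 0.43119633 -0.09054739  0.255     ] Gtri [ 0.43166481 -0.09065413  0.25095538] cam [0.39678842 0.04910179 1.11877576]
A scene [ 0.57010362 -0.11399113  0.203     ] G scene [ 0.43449754 -0.09101081  0.255     ]
0.14012844822643006 2.9609740877284736 0.049483639926067184
nub lateral 0.0065662476554520025
[array([ 0.45327475, -0.04478803,  0.02      ]), array([ 0.44589722, -0.1740794 ,  0.02      ]), array([ 0.69511664, -0.05776491,  0.02      ])]
front dir 3.087985572431705 -0.12701148470323131
```

The two views show the nub (top view px 373,200) just right of the head centre (367,201), so it is set to tighten. The grip is at (358,272) and the handle at about -0.13 rad. I'll raise, turn the tool in line with the handle and shut the gripper.

```bash
cat > go.py <<'E'
import sys;from h import *
s=ctrl.state();R=np.array(s["orientation"]);p=np.array(s["eef_pos"])
g=np.array([float(v) for v in sys.argv[1:4]])
print("t",s["time_s"],"p",p.round(4),"yaw x",round(float(np.arctan2(R[1,0],R[0,0])),3),"delta units",(R.T@(g-p)/.04).round(3),"F",np.round(s["ft_force"],2),"w",round(s["width"],4))
E
python3 -m handwheel '[0,0,-0.6,1,0, 0,0,-0.6,1,0, 0,0,-0.6,1,0, 0,0,-0.6,1,0, 0,0,-0.6,1,0]' 20
python3 -m handwheel '[0,0,0,0.6,0, 0,0,0,0,0]'; python3 go.py 0.5555 -0.1655 0.30
```

```text
time_s: 0.62
eef_pos: [0.249, -0.6272, 0.3397]
orientation: [[0.992, -0.127, -0.0], [-0.127, -0.992, 0.0], [-0.0, -0.0, -1.0]]
ft_force: [0.9, -0.8, 0.7]
width: 0.0642
grasp_force: 0.0
time_s: 0.78
eef_pos: [0.2491, -0.6277, 0.3401]
orientation: [[0.983, -0.184, 0.001], [-0.184, -0.983, -0.002], [0.001, 0.002, -1.0]]
ft_force: [0.8, -0.2, -0.5]
width: 0.0511
grasp_force: 0.0
t 0.7833 p [ 0.2491 -0.6277  0.3401] yaw x -0.185 delta units [  5.401 -12.77    0.984] F [ 0.84 -0.22 -0.47] w 0.0511
```

```bash

python3 -m handwheel '[0.38,-0.9,0,0,0, 0.38,-0.9,0,0,0, 0.38,-0.9,0,0,0, 0.38,-0.9,0,0,0, 0.38,-0.9,0,0,0]' >/dev/null
python3 -m handwheel '[0.38,-0.9,0,0,0, 0.38,-0.9,0,0,0, 0.38,-0.9,0,0,0, 0.38,-0.9,0,0,0, 0.38,-0.9,0,0,0]' >/dev/null
python3 -m handwheel '[0.38,-0.9,0,0,0, 0.38,-0.9,0,0,0, 0.38,-0.9,0,0,0, 0.38,-0.9,0,0,0, 0,0,0,0,0]' >/dev/null
python3 go.py 0.5555 -0.1655 0.2195
```

```text
t 2.0333 p [ 0.5518 -0.1655  0.337 ] yaw x -0.175 delta units [ 0.096 -0.01   2.937] F [-0.51 -0.3   0.05] w 0.0005
```

```bash

python3 -m handwheel '[0.1,0,0.7,0,0, 0,0,0.7,0,0, 0,0,0.8,0,0, 0,0,0.74,0,0, 0,0,0,0,0]' >/dev/null
python3 go.py 0.5636 -0.1214 0.2195
python3 - <<'E'
from h import *
a=ctrl.read_camera("top")["frame"][170:290,310:410,::-1];b=ctrl.read_camera("scene")["frame"][175:305,140:250,::-1]
cv2.imwrite("pics/c1.png",np.hstack([cv2.resize(a,(400,480)),cv2.resize(b,(400,480))]))
E
```

```text
t 2.45 p [ 0.5513 -0.1704  0.2139] yaw x -0.18 delta units [ 0.081 -1.261 -0.14 ] F [ 0.11  0.99 -1.17] w 0.0005
```

View pics/c1.png

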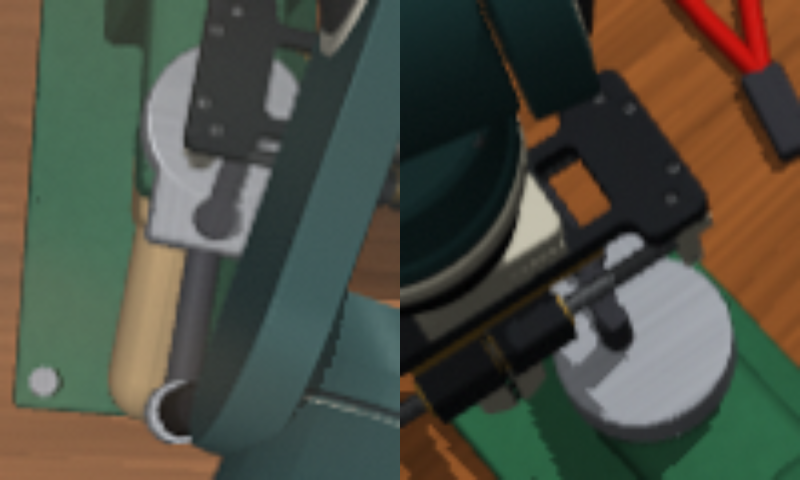

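```bash
python3 - <<'E'
from h import *
s=ctrl.state();p=np.array(s["eef_pos"]);R=np.array(s["orientation"])
c=ctrl.read_camera("scene");t=ctrl.read_camera("top")
f=lambda X:((pix(c,X)-[140,175])*[400/110,480/130]+[400,0]).round()
for n,o in(("tcp",[0,0,0]),("fing top",[0,0,-.084]),("y+",[0,.094,-.084]),("y-",[0,-.094,-.084])):print(n,f(p+R@np.array(o)))
print("nub",f([0.5636,-0.1214,.2355]), "cam",ray(c,(0,0))[0],s["width"])
print("tcp top",(pix(t,p)-[310,170])*4)
E
```

```text
tcp [512. 386.]
fing top [469. 312.]
y+ [248. 452.]
y- [677. 180.]
nub [611. 309.] cam [ 0.84039474 -0.23452577  0.91778088] 0.00036252295690751015
tcp top [352.24604777 152.56749983]
```

```bash

for r in 1; do
python3 -m handwheel '[0.08,-0.2,-0.13,0,0, 0,-0.2,0,0,0, 0,-0.15,0,0,0, 0,-0.05,0,0,0, 0,0,0,0,0]' >/dev/null; python3 go.py 0.5636 -0.1214 0.2195
python3 -m handwheel '[0,-0.1,0,0,0, 0,0,0,0,0]' >/dev/null; python3 go.py 0.5636 -0.1214 0.2195
python3 -m handwheel '[0,-0.1,0,0,0, 0,0,0,0,0]' >/dev/null; python3 go.py 0.5636 -0.1214 0.2195
done
```

```text
t 3.0667 p [ 0.5612 -0.1472  0.2265] yaw x -0.181 delta units [-0.058 -0.645  0.176] F [ 0.18  0.57 -0.15] w 0.0004
t 3.2333 p [ 0.5618 -0.1437  0.2262] yaw x -0.182 delta units [-0.056 -0.557  0.168] F [ 0.37 -1.21  0.69] w 0.0007
t 3.4 p [ 0.5626 -0.14    0.2264] yaw x -0.182 delta units [-0.06  -0.461  0.173] F [ 1.39 -2.28  1.34] w 0.0001
```

```bash

for r in 1; do
python3 -m handwheel '[0,-0.05,0.12,0,0, 0,0,0,0,0]' >/dev/null; python3 go.py 0.5636 -0.1214 0.2195
python3 -m handwheel '[0,-0.07,0,0,0, 0,0,0,0,0]' >/dev/null; python3 go.py 0.5636 -0.1214 0.2195
python3 -m handwheel '[0,-0.07,0,0,0, 0,0,0,0,0]' >/dev/null; python3 go.py 0.5636 -0.1214 0.2195
python3 -m handwheel '[0,-0.07,0,0,0, 0,0,0,0,0]' >/dev/null; python3 go.py 0.5636 -0.1214 0.2195
done
```

```text
t 3.5667 p [ 0.5627 -0.1379  0.2206] yaw x -0.182 delta units [-0.052 -0.411  0.027] F [ 0.1  -1.77 -0.4 ] w 0.0004
t 3.7333 p [ 0.5632 -0.135   0.2211] yaw x -0.182 delta units [-0.053 -0.336  0.041] F [ 0.03  0.1  -0.77] w 0.0006
t 3.9 p [ 0.5639 -0.1322  0.2214] yaw x -0.182 delta units [-0.056 -0.265  0.049] F [ 0.14  0.34 -0.06] w 0.0006
t 4.0667 p [ 0.5644 -0.1295  0.2215] yaw x -0.182 delta units [-0.057 -0.196  0.05 ] F [ 0.   -0.21 -0.66] w 0.0005
```

```bash

python3 -m handwheel '[0,0.4,0,0,0, 0,0,-0.7,0,0.8, 0,0,-0.7,0,0.8, 0,0,-0.8,0,0.8, 0,0,0,0,0.8]' >/dev/null; python3 go.py 0.4315 -0.0906 0.30
python3 -m handwheel '[-0.8,0,0,0,0.8, -0.8,0,0,0,0.8, -0.8,0,0,0,0.8, -0.8,0,0,0,0.8, 0,0,0,0,0.8]' >/dev/null; python3 go.py 0.4315 -0.0906 0.30
python3 - <<'E'
from h import *
a=ctrl.read_camera("top")["frame"][170:290,310:410,::-1];b=ctrl.read_camera("scene")["frame"][175:305,140:250,::-1]
cv2.imwrite("pics/c2.png",np.hstack([cv2.resize(a,(400,480)),cv2.resize(b,(400,480))]))
E
```

```text
t 4.4833 p [ 0.5623 -0.1459  0.316 ] yaw x -0.182 delta units [-3.47  -0.768  0.375] F [-0.07 -0.01  0.37] w 0.0225
t 4.9 p [ 0.4323 -0.1217  0.3108] yaw x -0.182 delta units [-0.16  -0.762  0.269] F [-0.72  0.46 -0.37] w 0.0556
```

View pics/c2.png

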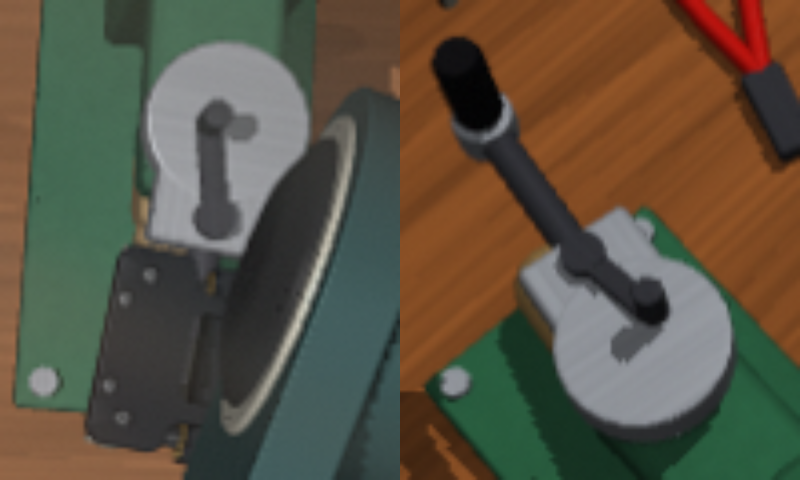

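The nub has flipped to the left of the head centre line (scene crop px 650,295), so the lever is set to loosen. Now I'll take the grip.

```bash

python3 -m handwheel '[-0.16,-0.76,0,0,0.8, 0,0,0,0,0.8, 0,0,0.6,0,0.8, 0,0,0.6,0,0.8, 0,0,0,0,0.8]' >/dev/null; python3 go.py 0.4315 -0.0906 0.217
```

```text
t 5.4167 p [ 0.4345 -0.0911  0.2569] yaw x -0.182 delta units [-0.071  0.001  0.998] F [-0.2  -0.6  -1.68] w 0.0742
```

```bash

python3 -m handwheel '[-0.07,0,0.5,0,0.8, 0,0,0.45,0,0.8, 0,0,0,0,0.2, 0,0,0,0,0.2, 0,0,0,0,0.2]' 15 >/dev/null; python3 go.py 0.4315 -0.0906 0.217
python3 -m handwheel '[0,0,0,0,0.15, 0,0,0,0,0.15, 0,0,0,0,0.15, 0,0,0,0,0.15, 0,0,0,0,0.15]' 15; python3 go.py 0.4315 -0.0906 0.217
```

```text
t 5.8333 p [ 0.4327 -0.0911  0.225 ] yaw x -0.182 delta units [-0.031 -0.007  0.2  ] F [0.23 0.66 0.09] w 0.0589
time_s: 6.25
eef_pos: [0.4321, -0.0909, 0.2237]
orientation: [[0.983, -0.181, 0.0], [-0.181, -0.983, -0.0], [0.0, 0.0, -1.0]]
ft_force: [-0.4, -0.6, -0.2]
width: 0.0261
grasp_force: 0.3
t 6.25 p [ 0.4321 -0.0909  0.2237] yaw x -0.182 delta units [-0.016 -0.006  0.167] F [-0.37 -0.6  -0.19] w 0.0261
```

```bash

python3 -m handwheel '[0,0,0.12,0,0.1, 0,0,0,0,0, 0,0,0,0,0, 0,0,0,0,0]' 20; 
python3 -m handwheel '[0.005,-0.175,0,0.5,0, 0.005,-0.175,0,0.5,0, 0.005,-0.175,0,0.5,0, 0.005,-0.175,0,0.5,0, 0,0,0,0,0]' ; python3 go.py 0.4315 -0.0906 0.217
```

```text
time_s: 6.58
eef_pos: [0.4327, -0.0911, 0.2206]
orientation: [[0.983, -0.181, 0.004], [-0.181, -0.983, -0.001], [0.004, 0.0, -1.0]]
ft_force: [0.5, 0.1, 16.1]
width: 0.0232
grasp_force: 20.0
time_s: 7.0
eef_pos: [0.4406, -0.0634, 0.2207]
orientation: [[0.927, -0.376, 0.003], [-0.376, -0.927, -0.0], [0.003, -0.001, -1.0]]
ft_force: [-2.6, 1.4, 16.8]
width: 0.0235
grasp_force: 20.0
t 7.0 p [ 0.4406 -0.0634  0.2207] yaw x -0.385 delta units [0.044 0.716 0.091] F [-2.61  1.41 16.78] w 0.0235
```

```bash

python3 -m handwheel '[0,0,-0.1,0,0, 0,0,0,0,0]' >/dev/null; python3 go.py 0.4315 -0.0906 0.217
python3 -m handwheel '[0.005,-0.175,0,0.5,0, 0.005,-0.175,0,0.5,0, 0.005,-0.175,0,0.5,0, 0.005,-0.175,0,0.5,0, 0,0,0,0,0]' >/dev/null ; python3 go.py 0.4315 -0.0906 0.217
python3 - <<'E'
from rig import ctrl
import numpy as np
p=ctrl.state()["eef_pos"];d=np.array(p[:2])-[.5695,-.115];print("r",np.hypot(*d),"handle",np.arctan2(d[1],d[0])-3.088)
E
```

```text
t 7.1667 p [ 0.4398 -0.064   0.2215] yaw x -0.382 delta units [0.057 0.694 0.113] F [ 2.5  -0.85 -7.69] w 0.0236
t 7.5833 p [ 0.4528 -0.0387  0.2216] yaw x -0.584 delta units [0.272 1.375 0.115] F [-1.67 -0.37 -8.67] w 0.0237
r 0.13945770437715907 handle -0.5252871666460153
```

```bash
cat > st.py <<'E'
from rig import ctrl
import numpy as np
s=ctrl.state();p=s["eef_pos"];d=np.array(p[:2])-[.5695,-.115];r=np.hypot(*d);u=d/r;F=np.array(s["ft_force"])
R=np.array(s["orientation"]);a=np.arctan2(d[1],d[0])%(2*np.pi)
print("t %.2f r %.4f handle %.4f yawerr %.3f  Ftan(on tool, acw+) %.2f Frad %.2f Fz %.2f w %.4f"%(s["time_s"],r,a-3.088,np.arctan2(R[1,0],R[0,0])-(a-np.pi),F[:2]@[-u[1],u[0]],F[:2]@u,F[2],s["width"]))
E
python3 -m handwheel '[0.005,-0.175,0.03,0.5,0, 0.005,-0.175,0,0.5,0, 0.005,-0.175,0,0.5,0, 0.005,-0.175,0,0.5,0, 0,0,0,0,0]' >/dev/null ; python3 st.py
python3 -m handwheel '[0.005,-0.175,0,0.5,0, 0,0,0,0,0]' >/dev/null ; python3 st.py
```

```text
t 8.00 r 0.1395 handle -0.7284 yawerr -0.001  Ftan(on tool, acw+) -1.18 Frad 8.22 Fz 1.25 w 0.0234
t 8.17 r 0.1395 handle -0.7777 yawerr -0.001  Ftan(on tool, acw+) -0.19 Frad 9.72 Fz 1.55 w 0.0232
```

```bash

python3 -m handwheel '[-0.02,0.175,0,-0.5,0, 0.004,0.175,0,-0.5,0, 0.004,0.175,0,-0.5,0, 0.004,0.175,0,-0.5,0, 0,0,0,0,0]' >/dev/null ; python3 st.py
python3 -m handwheel '[0.004,0.175,0,-0.5,0, 0.004,0.175,0,-0.5,0, 0.004,0.175,0,-0.5,0, 0.004,0.175,0,-0.5,0, 0,0,0,0,0]' >/dev/null ; python3 st.py
python3 -m handwheel '[0.004,0.175,0,-0.5,0, 0,0,0,0,0]' >/dev/null ; python3 st.py
```

```text
t 8.58 r 0.1396 handle -0.5710 yawerr -0.002  Ftan(on tool, acw+) -5.01 Frad -1.19 Fz -3.94 w 0.0239
t 9.00 r 0.1395 handle -0.3708 yawerr -0.003  Ftan(on tool, acw+) -5.72 Frad -5.27 Fz -5.43 w 0.0236
t 9.17 r 0.1395 handle -0.3219 yawerr -0.001  Ftan(on tool, acw+) -6.30 Frad -6.28 Fz -5.34 w 0.0237
```

```bash
cat >> st.py <<'E'
import sys
if F[:2]@[-u[1],u[0]]<-8.3: print("STOP");sys.exit(1)
E
python3 -m handwheel '[0.01,0.09,0,-0.25,0, 0,0,0,0,0]' >/dev/null && python3 st.py &&
python3 -m handwheel '[0.005,0.09,0,-0.25,0, 0,0,0,0,0]' >/dev/null && python3 st.py &&
python3 -m handwheel '[0.005,0.09,0,-0.25,0, 0,0,0,0,0]' >/dev/null && python3 st.py &&
python3 -m handwheel '[0.005,0.09,0,-0.25,0, 0,0,0,0,0]' >/dev/null && python3 st.py &&
python3 -m handwheel '[0.002,0.09,0,-0.25,0, 0,0,0,0,0]' >/dev/null && python3 st.py &&
python3 -m handwheel '[0.002,0.09,0,-0.25,0, 0,0,0,0,0]' >/dev/null && python3 st.py &&
python3 -m handwheel '[0.002,0.09,0,-0.25,0, 0,0,0,0,0]' >/dev/null && python3 st.py &&
python3 -m handwheel '[0.002,0.09,0,-0.25,0, 0,0,0,0,0]' >/dev/null && python3 st.py
```

```text
t 9.33 r 0.1394 handle -0.2983 yawerr -0.001  Ftan(on tool, acw+) -6.48 Frad -3.71 Fz -3.76 w 0.0235
t 9.50 r 0.1394 handle -0.2731 yawerr -0.002  Ftan(on tool, acw+) -6.10 Frad -2.31 Fz -4.28 w 0.0237
t 9.67 r 0.1394 handle -0.2472 yawerr -0.002  Ftan(on tool, acw+) -6.20 Frad -0.71 Fz -4.46 w 0.0236
t 9.83 r 0.1393 handle -0.2214 yawerr -0.003  Ftan(on tool, acw+) -6.80 Frad -1.26 Fz -2.48 w 0.0236
t 10.00 r 0.1393 handle -0.1957 yawerr -0.004  Ftan(on tool, acw+) -6.19 Frad -1.12 Fz -2.52 w 0.0232
t 10.17 r 0.1393 handle -0.1697 yawerr -0.005  Ftan(on tool, acw+) -5.99 Frad -1.34 Fz -2.77 w 0.0234
t 10.33 r 0.1393 handle -0.1439 yawerr -0.006  Ftan(on tool, acw+) -5.93 Frad -0.91 Fz -2.40 w 0.0233
t 10.50 r 0.1393 handle -0.1182 yawerr -0.006  Ftan(on tool, acw+) -5.72 Frad -2.25 Fz -2.54 w 0.0236
```

```bash

python3 -m handwheel '[0.003,0.09,0,-0.25,0, 0,0,0,0,0]' >/dev/null && python3 st.py &&
python3 -m handwheel '[0.003,0.09,0,-0.25,0, 0,0,0,0,0]' >/dev/null && python3 st.py &&
python3 -m handwheel '[0.003,0.09,0,-0.25,0, 0,0,0,0,0]' >/dev/null && python3 st.py &&
python3 -m handwheel '[0.003,0.09,0,-0.25,0, 0,0,0,0,0]' >/dev/null && python3 st.py &&
python3 -m handwheel '[0.003,0.09,0,-0.25,0, 0,0,0,0,0]' >/dev/null && python3 st.py &&
python3 -m handwheel '[0.002,0.09,0,-0.25,0, 0,0,0,0,0]' >/dev/null && python3 st.py &&
python3 -m handwheel '[0.002,0.09,0,-0.25,0, 0,0,0,0,0]' >/dev/null && python3 st.py &&
python3 -m handwheel '[0.002,0.09,0,-0.25,0, 0,0,0,0,0]' >/dev/null && python3 st.py &&
python3 -m handwheel '[0.002,0.09,0,-0.25,0, 0,0,0,0,0]' >/dev/null && python3 st.py &&
python3 -m handwheel '[0.002,0.09,0,-0.25,0, 0,0,0,0,0]' >/dev/null && python3 st.py
```

```text
t 10.67 r 0.1393 handle -0.0924 yawerr -0.007  Ftan(on tool, acw+) -6.56 Frad -1.54 Fz -3.73 w 0.0236
t 10.83 r 0.1393 handle -0.0664 yawerr -0.008  Ftan(on tool, acw+) -5.74 Frad -0.19 Fz -2.43 w 0.0237
t 11.00 r 0.1393 handle -0.0407 yawerr -0.009  Ftan(on tool, acw+) -6.48 Frad -0.62 Fz -2.60 w 0.0236
t 11.17 r 0.1393 handle -0.0148 yawerr -0.010  Ftan(on tool, acw+) -6.55 Frad -0.04 Fz -3.44 w 0.0236
t 11.33 r 0.1393 handle 0.0110 yawerr -0.011  Ftan(on tool, acw+) -6.42 Frad -1.95 Fz -1.89 w 0.0236
t 11.50 r 0.1393 handle 0.0368 yawerr -0.011  Ftan(on tool, acw+) -6.52 Frad -0.60 Fz -1.56 w 0.0236
t 11.67 r 0.1393 handle 0.0627 yawerr -0.012  Ftan(on tool, acw+) -6.09 Frad -0.92 Fz -2.48 w 0.0235
t 11.83 r 0.1393 handle 0.0885 yawerr -0.013  Ftan(on tool, acw+) -5.89 Frad -0.75 Fz -3.03 w 0.0234
t 12.00 r 0.1393 handle 0.1143 yawerr -0.014  Ftan(on tool, acw+) -6.31 Frad -0.81 Fz -2.33 w 0.0237
t 12.17 r 0.1394 handle 0.1401 yawerr -0.015  Ftan(on tool, acw+) -6.55 Frad -3.20 Fz -2.07 w 0.0234
```

```bash

python3 -m handwheel '[0.006,0.09,0,-0.25,0, 0,0,0,0,0]' >/dev/null && python3 st.py &&
python3 -m handwheel '[0.003,0.09,0,-0.25,0, 0,0,0,0,0]' >/dev/null && python3 st.py &&
python3 -m handwheel '[0.003,0.09,0,-0.25,0, 0,0,0,0,0]' >/dev/null && python3 st.py &&
python3 -m handwheel '[0.003,0.09,0,-0.25,0, 0,0,0,0,0]' >/dev/null && python3 st.py &&
python3 -m handwheel '[0.003,0.09,0,-0.25,0, 0,0,0,0,0]' >/dev/null && python3 st.py &&
python3 -m handwheel '[0.002,0.09,0,-0.25,0, 0,0,0,0,0]' >/dev/null && python3 st.py &&
python3 -m handwheel '[0.002,0.09,0,-0.25,0, 0,0,0,0,0]' >/dev/null && python3 st.py &&
python3 -m handwheel '[0.002,0.09,0,-0.25,0, 0,0,0,0,0]' >/dev/null && python3 st.py &&
python3 -m handwheel '[0.002,0.09,0,-0.25,0, 0,0,0,0,0]' >/dev/null && python3 st.py &&
python3 -m handwheel '[0.002,0.09,0,-0.25,0, 0,0,0,0,0]' >/dev/null && python3 st.py
```

```text
t 12.33 r 0.1393 handle 0.1659 yawerr -0.016  Ftan(on tool, acw+) -6.72 Frad -0.61 Fz -1.94 w 0.0233
t 12.50 r 0.1393 handle 0.1919 yawerr -0.017  Ftan(on tool, acw+) -6.52 Frad -0.64 Fz -2.58 w 0.0233
t 12.67 r 0.1393 handle 0.2176 yawerr -0.017  Ftan(on tool, acw+) -5.27 Frad -1.36 Fz -0.90 w 0.0239
t 12.83 r 0.1393 handle 0.2433 yawerr -0.018  Ftan(on tool, acw+) -7.02 Frad -0.12 Fz -1.16 w 0.0241
t 13.00 r 0.1394 handle 0.2689 yawerr -0.019  Ftan(on tool, acw+) -6.81 Frad -0.32 Fz -1.45 w 0.0238
t 13.17 r 0.1394 handle 0.2941 yawerr -0.019  Ftan(on tool, acw+) -8.10 Frad -0.08 Fz 0.23 w 0.0236
t 13.33 r 0.1394 handle 0.3193 yawerr -0.019  Ftan(on tool, acw+) -9.01 Frad -0.91 Fz -0.30 w 0.0234
STOP
```

```bash

python3 -m handwheel '[0,0,0,0,0, 0,0,0,0,0]' >/dev/null ; python3 st.py
python3 -m handwheel '[0,0,0,0,0]' >/dev/null ; python3 st.py
python3 -m handwheel '[0,0.036,0,-0.1,0, 0,0,0,0,0, 0,0,0,0,0]' >/dev/null ; python3 st.py
python3 -m handwheel '[0,0,0,0,0]' >/dev/null ; python3 st.py
```

```text
t 13.50 r 0.1394 handle 0.3182 yawerr -0.019  Ftan(on tool, acw+) -8.54 Frad -2.00 Fz -0.41 w 0.0239
STOP
t 13.58 r 0.1395 handle 0.3180 yawerr -0.019  Ftan(on tool, acw+) -8.68 Frad -0.70 Fz -1.40 w 0.0230
STOP
t 13.83 r 0.1394 handle 0.3277 yawerr -0.019  Ftan(on tool, acw+) -9.12 Frad -1.52 Fz -1.69 w 0.0234
STOP
t 13.92 r 0.1394 handle 0.3277 yawerr -0.019  Ftan(on tool, acw+) -9.04 Frad -0.49 Fz -0.97 w 0.0234
STOP
```

```bash

python3 -m handwheel '[0,0.036,0,-0.1,0, 0,0,0,0,0, 0,0,0,0,0]' >/dev/null ; python3 st.py
python3 -m handwheel '[0,0.036,0,-0.1,0, 0,0,0,0,0, 0,0,0,0,0]' >/dev/null ; python3 st.py
python3 -m handwheel '[0,0,0,0,0]' >/dev/null ; python3 st.py
python3 - <<'E'
from h import *
a=ctrl.read_camera("top")["frame"][170:290,310:410,::-1];b=ctrl.read_camera("scene")["frame"][175:305,140:250,::-1]
cv2.imwrite("pics/c3.png",np.hstack([cv2.resize(a,(400,480)),cv2.resize(b,(400,480))]))
E
```

```text
t 14.17 r 0.1394 handle 0.3378 yawerr -0.019  Ftan(on tool, acw+) -9.11 Frad -1.24 Fz -0.99 w 0.0236
STOP
t 14.42 r 0.1395 handle 0.3478 yawerr -0.019  Ftan(on tool, acw+) -10.28 Frad -1.99 Fz -1.26 w 0.0230
STOP
t 14.50 r 0.1395 handle 0.3480 yawerr -0.019  Ftan(on tool, acw+) -10.33 Frad -2.27 Fz -0.38 w 0.0235
STOP
```

View pics/c3.png

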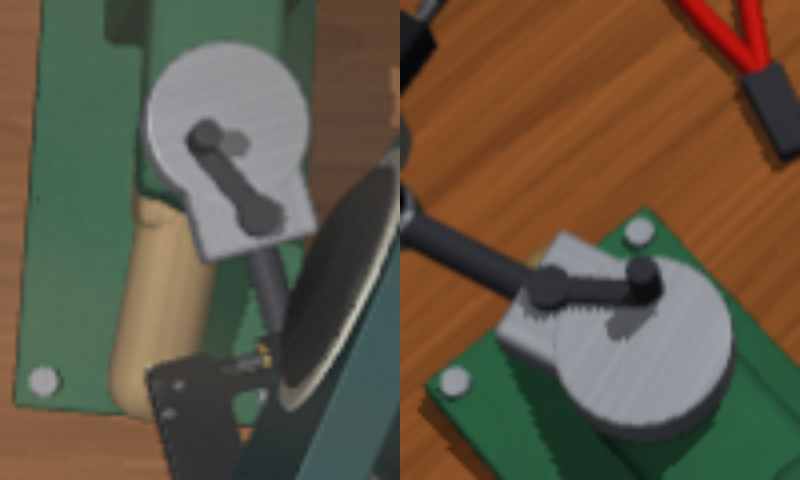

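The crop shows the handle swung to about +0.35 rad with the nub still left of the centre line. The force is about 4 N above the drag, so the screw is in its stop. Releasing.

```bash

python3 -m handwheel '[0,0,0,0,0.45, 0,0,0,0,0.6, 0,0,0,0,0.6, 0,0,0,0,0.6, 0,0,0,0,0.6]'; 
python3 -m handwheel '[0,0,0,0,0.6, 0,0,0,0,0.6, 0,0,0,0,0.6]' >/dev/null; python3 st.py
```

```text
time_s: 15.02
eef_pos: [0.4363, -0.1565, 0.2217]
orientation: [[0.963, 0.27, 0.0], [0.27, -0.963, -0.0], [0.0, 0.001, -1.0]]
ft_force: [0.0, -0.3, -0.6]
width: 0.0518
grasp_force: 0.0
t 15.27 r 0.1395 handle 0.3545 yawerr -0.028  Ftan(on tool, acw+) -0.21 Frad 0.06 Fz -0.47 w 0.0555
```

```bash

python3 -m handwheel '[0,0,-0.5,0,0.6, 0,0,-0.7,0,0.6, 0,0,-0.8,0,0.6, 0,0,-0.8,0,0.6, 0,0,0,0,0.6]' >/dev/null
python3 -m handwheel '[-0.3,0.7,0,0,0.6, -0.3,0.8,0,0,0.6, -0.3,0.8,0,0,0.6, -0.3,0.7,0,0,0.6, 0,0,0,0,0.6]' >/dev/null; python3 st.py
python3 - <<'E'
from h import *
a=ctrl.read_camera("top")["frame"][170:290,310:410,::-1];b=ctrl.read_camera("scene")["frame"][185:315,100:210,::-1]
cv2.imwrite("pics/c4.png",np.hstack([cv2.resize(a,(400,480)),cv2.resize(b,(400,480))]))
E
```

```text
t 16.10 r 0.2281 handle 0.9184 yawerr -0.595  Ftan(on tool, acw+) -0.16 Frad 0.04 Fz -0.83 w 0.0558
```

View pics/c4.png

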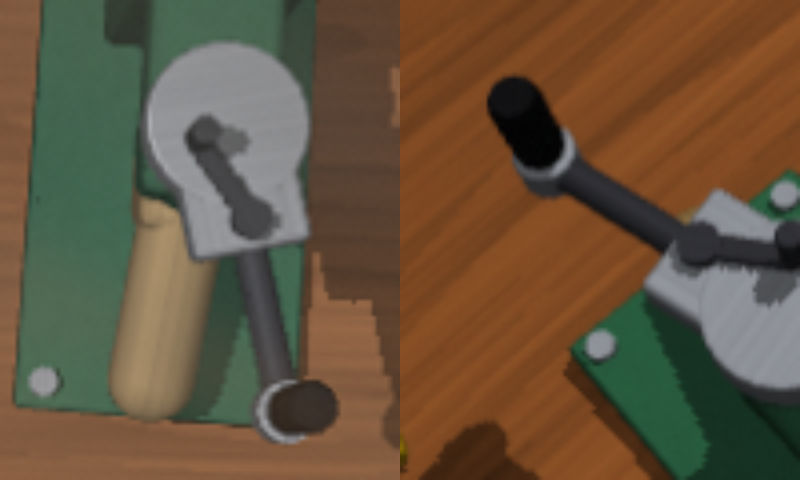

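```bash
python3 - <<'E'
from h import *
t=ctrl.read_camera("top")
A=plane(t,(367.2,200.6),.203)[:2]
def px(x,y):return(310+x/4,170+y/4)
for n,pv,nb in(("c2",(217,217),(215,116)),("c3",(262,215),(205,133)),("c4",(253,217),(205,132))):
    P=plane(t,px(*pv),.2125)[:2]-A;N=plane(t,px(*nb),.2355)[:2]-A
    a=np.arctan2(P[1],P[0])%6.2832-3.088; L=N-P;l=np.arctan2(L[1],L[0]);print(n,"handle",a.round(3),"flip raw",(np.arctan2(-P[1],-P[0])-l).round(3))
G=plane(t,px(303,405),.255)[:2]-A;print("grip c4",np.hypot(*G),np.arctan2(G[1],G[0])%6.2832-3.088)
E
```

```text
c2 handle -0.102 flip raw -0.267
c3 handle 0.352 flip raw -0.438
c4 handle 0.259 flip raw -0.436
grip c4 0.1377206062092704 0.22866012998682406
```

The handle has sprung back about 0.1 rad on release, from 0.35 to 0.25, so I'll re-grip more firmly and check the stop by feel.

```bash

python3 -m handwheel '[0.3,-0.7,0,0.4,0.6, 0.3,-0.8,0,0.4,0.6, 0.3,-0.8,0,0,0.6, 0.3,-0.7,0,0,0.6, 0,0,0,0,0.8]' >/dev/null; python3 go.py 0.432 -0.1417 0.2215
```

```text
t 16.6667 p [ 0.4433 -0.1522  0.3342] yaw x 0.198 delta units [-0.23  -0.313  2.817] F [-0.83  0.02  0.17] w 0.0594
```

```bash
python3 - <<'E'
from h import *
t=ctrl.read_camera("scene");A=np.array([.5695,-.115])
# dark grip-top blob in the scene view near its expected place
for h in(.2,.25,.3,.35):
    a=3.088+h;print(h,pix(t,[*(A+.14*np.array([np.cos(a),np.sin(a)])),.255]))
g=cv2.cvtColor(t["frame"],cv2.COLOR_RGB2GRAY)[195:235,225-100:270-100]
m=(g<28).astype(np.uint8);ys,xs=np.nonzero(m);print(xs.min()+125,xs.max()+125,ys.min()+195,ys.max()+195,xs[ys<ys.min()+6].mean()+125)
E
```

```text
0.2 [134.16271541 206.17255013]
0.25 [131.2089338  209.40349495]
0.3 [128.40356859 212.76240719]
0.35 [125.75426745 216.24340566]
125 144 206 234 131.21212121212122
```

```bash

python3 -m handwheel '[-0.23,-0.28,0,0,0.8, 0,0,0.9,0,0.8, 0,0,0.9,0,0.8, 0,0,0,0,0.8, 0,0,0,0,0.8]' >/dev/null; python3 go.py 0.4323 -0.143 0.2235
python3 -m handwheel '[0,0,0.45,0,0.8, 0,0,0.45,0,0.8, 0,0,0,0,0.8, 0,0,0,0,0.3, 0,0,0,0,0.3]' 15 >/dev/null; python3 go.py 0.4323 -0.143 0.2235
python3 -m handwheel '[0,0,0,0,0.25, 0,0,0,0,0.15, 0,0,0,0,0.15, 0,0,0,0,0.1, 0,0,0,0,0]' 15 >/dev/null; python3 st.py
python3 -m handwheel '[0,0,0,0,0, 0,0,0,0,0, 0,0,0,0,0]' 45 >/dev/null; python3 st.py;python3 go.py 0.4323 -0.143 0.2235
```

```text
t 17.1333 p [ 0.431  -0.1477  0.2611] yaw x 0.193 delta units [ 0.057 -0.109  0.941] F [ 0.27 -0.08  0.99] w 0.0743
t 17.55 p [ 0.4321 -0.1482  0.2279] yaw x 0.193 delta units [ 0.028 -0.127  0.11 ] F [ 0.13 -0.14  0.58] w 0.0656
t 17.97 r 0.1418 handle 0.2878 yawerr -0.041  Ftan(on tool, acw+) -0.61 Frad 0.69 Fz 0.64 w 0.0321
t 18.22 r 0.1418 handle 0.2865 yawerr -0.040  Ftan(on tool, acw+) -3.35 Frad 0.40 Fz 1.57 w 0.0229
t 18.2167 p [ 0.4315 -0.1477  0.2256] yaw x 0.193 delta units [ 0.042 -0.112  0.052] F [-1.16  3.17  1.57] w 0.0229
```

```bash

python3 -m handwheel '[0.03,0,0,0,0, 0,0,0,0,0, 0,0,0,0,0]' >/dev/null ; python3 st.py
python3 -m handwheel '[0,0.036,0,-0.1,0, 0,0,0,0,0]' >/dev/null ; python3 st.py
python3 -m handwheel '[0,0.036,0,-0.1,0, 0,0,0,0,0]' >/dev/null ; python3 st.py
python3 -m handwheel '[0,0.036,0,-0.1,0, 0,0,0,0,0]' >/dev/null ; python3 st.py
```

```text
t 18.47 r 0.1415 handle 0.2871 yawerr -0.041  Ftan(on tool, acw+) -3.81 Frad 11.11 Fz 4.89 w 0.0229
t 18.63 r 0.1416 handle 0.2975 yawerr -0.041  Ftan(on tool, acw+) -3.79 Frad 10.51 Fz 5.11 w 0.0232
t 18.80 r 0.1416 handle 0.3071 yawerr -0.040  Ftan(on tool, acw+) -4.86 Frad 10.28 Fz 5.38 w 0.0236
t 18.97 r 0.1416 handle 0.3164 yawerr -0.040  Ftan(on tool, acw+) -6.01 Frad 10.51 Fz 5.25 w 0.0231
```

```bash

python3 -m handwheel '[-0.03,0.036,0,-0.1,0, 0,0,0,0,0]' >/dev/null ; python3 st.py
python3 -m handwheel '[0,0.036,0,-0.1,0, 0,0,0,0,0]' >/dev/null ; python3 st.py
python3 -m handwheel '[0,0.036,0,-0.1,0, 0,0,0,0,0]' >/dev/null ; python3 st.py
```

```text
t 19.13 r 0.1419 handle 0.3249 yawerr -0.038  Ftan(on tool, acw+) -7.28 Frad -0.90 Fz 2.63 w 0.0230
t 19.30 r 0.1419 handle 0.3341 yawerr -0.036  Ftan(on tool, acw+) -8.28 Frad -0.99 Fz 3.00 w 0.0230
t 19.47 r 0.1419 handle 0.3433 yawerr -0.036  Ftan(on tool, acw+) -9.48 Frad -0.94 Fz 4.26 w 0.0232
STOP
```

```bash

python3 -m handwheel '[0,0.036,0,-0.1,0, 0,0,0,0,0, 0,0,0,0,0]' >/dev/null ; python3 st.py
python3 -m handwheel '[0,0.036,0,-0.1,0, 0,0,0,0,0, 0,0,0,0,0]' >/dev/null ; python3 st.py
python3 -m handwheel '[0,0,0,0,0, 0,0,0,0,0]' >/dev/null ; python3 st.py
```

```text
t 19.72 r 0.1419 handle 0.3530 yawerr -0.036  Ftan(on tool, acw+) -9.97 Frad -1.93 Fz 2.53 w 0.0231
STOP
t 19.97 r 0.1420 handle 0.3627 yawerr -0.036  Ftan(on tool, acw+) -10.44 Frad -2.23 Fz 3.01 w 0.0233
STOP
t 20.13 r 0.1420 handle 0.3628 yawerr -0.036  Ftan(on tool, acw+) -10.06 Frad -2.67 Fz 3.18 w 0.0230
STOP
```

```bash

python3 -m handwheel '[0,0.036,0,-0.1,0, 0,0,0,0,0, 0,0,0,0,0]' >/dev/null ; python3 st.py
python3 -m handwheel '[0,-0.07,0,0.2,0, 0,0,0,0,0]' >/dev/null ; python3 st.py
python3 -m handwheel '[0,-0.07,0,0.2,0, 0,0,0,0,0]' >/dev/null ; python3 st.py
python3 -m handwheel '[0,-0.07,0,0.2,0, 0,0,0,0,0]' >/dev/null ; python3 st.py
python3 -m handwheel '[0,-0.07,0,0.2,0, 0,0,0,0,0]' >/dev/null ; python3 st.py
```

```text
t 20.38 r 0.1420 handle 0.3725 yawerr -0.035  Ftan(on tool, acw+) -10.62 Frad -3.18 Fz 3.13 w 0.0229
STOP
t 20.55 r 0.1419 handle 0.3530 yawerr -0.037  Ftan(on tool, acw+) -8.36 Frad -0.67 Fz 2.53 w 0.0230
STOP
t 20.72 r 0.1419 handle 0.3346 yawerr -0.039  Ftan(on tool, acw+) -7.23 Frad -2.23 Fz 3.10 w 0.0229
t 20.88 r 0.1419 handle 0.3167 yawerr -0.041  Ftan(on tool, acw+) -5.29 Frad -1.31 Fz 2.28 w 0.0230
t 21.05 r 0.1419 handle 0.2993 yawerr -0.044  Ftan(on tool, acw+) -2.34 Frad -1.41 Fz 1.72 w 0.0229
```

```bash

python3 -m handwheel '[0,-0.04,0,0.1,0, 0,0,0,0,0]' >/dev/null ; python3 st.py
python3 -m handwheel '[0,0,0,0,0.5, 0,0,0,0,0.8, 0,0,0,0,0.8, 0,0,0,0,0.8, 0,0,0,0,0.8]' >/dev/null
python3 -m handwheel '[0,0,0,0,0.8, 0,0,0,0,0.8, 0,0,0,0,0.8, 0,0,0,0,0.8]' >/dev/null; python3 st.py
python3 -m handwheel '[0,0,-0.5,0,0.8, 0,0,-0.8,0,0.8, 0,0,-0.8,0,0.8, 0,0,-0.8,0,0.8, 0,0,0,0,0.8]' >/dev/null
python3 -m handwheel '[-0.3,0.7,0,0,0.8, -0.3,0.8,0,0,0.8, -0.3,0.8,0,0,0.8, -0.3,0.7,0,0,0.8, 0,0,0,0,0.8]' >/dev/null; python3 st.py
python3 - <<'E'
from h import *
a=ctrl.read_camera("top")["frame"][170:290,310:410,::-1];b=ctrl.read_camera("scene")["frame"][185:315,100:210,::-1]
cv2.imwrite("pics/c5.png",np.hstack([cv2.resize(a,(400,480)),cv2.resize(b,(400,480))]))
E
```

```text
t 21.22 r 0.1419 handle 0.2893 yawerr -0.043  Ftan(on tool, acw+) -2.42 Frad -2.51 Fz 3.00 w 0.0234
t 21.97 r 0.1420 handle 0.2892 yawerr -0.043  Ftan(on tool, acw+) -0.45 Frad -0.71 Fz -0.60 w 0.0734
t 22.80 r 0.2313 handle 0.8406 yawerr -0.597  Ftan(on tool, acw+) 0.53 Frad -0.12 Fz 0.24 w 0.0745
```

View pics/c5.png

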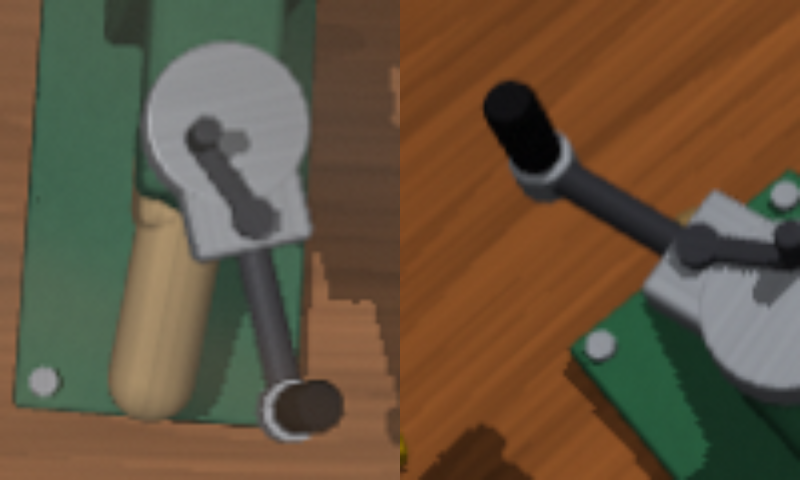

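The lever's nub is still left of the centre line and the handle rests about 0.03 rad further round than after the first press. The gripper is clear, so I'm handing in.

```bash
python3 -m handwheel '[0,0,0,0,0.8, 0,0,0,0,0.8, 0,0,0,0,0.8]' >/dev/null; python3 -c "
from rig import ctrl
print(ctrl.hand_in())"
```

```text
the job is handed in; nothing more can be done
None
```

I flipped the lever to the loosening side, swung the handle anticlockwise until the screw met its stop, pressed it in with about 4 N above the drag, let go, and handed the job in at about 23 s; the hand-in returned no verdict, and the stop travel (about 0.03 rad) is inferred from the grip force.

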